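# Fetch the attar bottle from the right compartment and stand it on the heart mirror tray

### The arm

A 6-joint arm with a two-finger parallel gripper is mounted at the origin on the work surface. World frame = base frame: x ahead of the robot, y to its left, z up, the work surface at z = 0. Lengths are in m, angles in rad, forces in N, time in s.
With the tool pointing down it reaches from about 0.275 to 0.775 m from the base axis. Payload 14.6 kg.
Tool frame: the origin (TCP) lies at the centre of the arm's flange, where the gripper is bolted on; the fingertips stand 173 mm ahead of it and the grasp point (between the pads) lies 155 mm ahead of it; y points along the fingers, z is the direction in which the jaws open and shut, and the axes are right-handed (so a half turn about y gives the same grasp; the last joint's range is limited). The gripper opens to 85 mm and grips with 20 to 120 N. Pads are 22 mm wide; open, the fingers measure 114 mm over their backs; the gripper's body (76 mm by 85 mm) begins 54 mm behind the grasp point. The pads swing forward as they close: fully open they stand 13 mm farther back than shut.
Start: joints at [1.052, 0.263, -0.048, 1.259, 0, 1.415], TCP at [0.187, 0.491, 0.405] pointing down, gripper open.
Joint ranges: [-2.65, 2.65], [-0.89, 1.7], [-1.18, 1.37], [-2.13, 2.11], [-1.35, 1.29], [-3.14, 3.14]. Speed limits (rad/s): [1.89, 1.89, 2.57, 2.79, 3.14, 3.14].

### API

Orientations are given as a unit quaternion [x, y, z, w].
In Python, from station import r gives the robot as it stands.
- The arm moves only by the tool move_arm, never from a script. Its argument "moves" is a list of rows, each an object with "travel": the shift along the tool's x, y, z in cm, a list of three; "delta_rot": the turn, a rotation vector about the tool's x, y, z in rad, a list of three; "claw": the finger opening in cm, from 0 to 8.54. In form: [{"travel": [x, y, z], "delta_rot": [rx, ry, rz], "claw": claw}, ...]. A call has exactly 10 rows; each row shifts and turns the commanded pose from where the row before left it, along the tool's axes as they then stand; what a row does not reach is not made up. A row lasts 1/12 s, in which the tool goes at most 41.7 mm and 7.16 degrees, less where a joint would pass 70% of its speed; a pose out of reach is approached as far as the arm can. A call with a gripper value outside its range is refused whole. The fingers move at their own pace and stop on an object; "grip_force" is the grip in N (left out, the last holds). Time passes only in rows, so rows that do not move let the fingers close, or fill a call up. It gives the time, the measured TCP pose, the force and the opening at its end, in the units of the state.
- r.read_state(): the state, without advancing time (a new reading comes with each control period).
- r.snapshot(name): name is "scene" or "top" or "wrist"; returns a dict with "img" (420x560x3 uint8, red, green, blue), "fovy" (degrees; the focal length in pixels is half the picture's height over the tangent of half this angle, whatever the lens; pixels are square), "cx", "cy" (the principal point, pixels), "R" (3x3) and "t" (3): a world point X has camera coordinates R X + t. Camera axes: x right, y down, z forward; pixel columns grow to the right and rows downward; lengths in m; the calibration is good to about 2 mm. A picture is of the moment at which its call begins. There is no depth.
- r.finish_job(): hands the job in, once; it reports no verdict.
The state is a dict: "t": time; "qpos": joint angles; "qd": joint speeds; "effort": joint torques, N m; "eef_pos": TCP position; "tcp_rot": TCP orientation; "ft_force": force on the tool from outside, world axes, zero at the start; "torque": the same for the moment, N m; "opening": finger opening in m.
Only numpy, scipy, OpenCV 4.12 (cv2) and the standard library are available. Lean on these libraries where they do the work, as an engineer would, in place of code of your own. Each camera call takes 0.05 s, during which the arm holds its last target. There are 200 camera calls.

### The job

The amber attar bottle with the brass cap stands in one of the four closed, clear-lidded compartments of the organiser: open only the lid above it and lift it out. Keeping it upright, set it down gently, not dropped, in the middle of the heart-shaped mirror tray, then shut the lid again. Leave the other lids shut and everything else on the dressing table where it is.

Things in the scene. Friction and masses are not known exactly. Their poses are not given: they have to be found in the camera images.
- attar: the attar (perfume) bottle to fetch: square amber (orange-brown) glass body 40 x 40 x 46 mm, short neck, round brass cap 24 mm in diameter and 26 mm tall (from 50 to 76 mm above the bottle's underside); 76 mm tall in all, about 0.14 kg. Origin at the centre of its underside, z up. It stands upright on the floor of one of the four compartments, within 5 mm of its middle, turned any way
- organiser: clear acrylic organiser with a dark wooden base, fixed to the table: 104 mm deep (its x, front side at -x), 356 mm long (its y), walls 87 mm high. Row of four compartments along its y, each 96 mm (x) by 84 mm (y) inside, walls 4 mm, inner floor 5 mm above the table. Origin at the centre of its underside
- comp1 (a point): centre of the inner floor of compartment 1, the leftmost (+y end)
- lid1_knob (a point): centre of the brass ball knob (18 mm in diameter, on an 11 mm stem of 8 mm diameter, 10 mm behind the front edge) of the lid of compartment 1; it is 20 mm above the lid's top face, which is at 91.5 mm over the table when shut. Axes are the lid's: z out of its top face, y along the hinge
- lid1 (a joint): opening angle of the clear lid of compartment 1: 0 shut, grows as the front edge rises, stop at 1.92 rad (leaning back past upright). The lid (103 x 86 x 4 mm) is hinged along the rear (organiser's +x) top edge; seen from the knob's centre with the lid shut, the hinge line is 93 mm towards the organiser's +x and 24 mm lower. A stiff hinge holds it where it is left; about 1 N at the knob moves it
- comp2 (a point): centre of the inner floor of compartment 2, the second from the +y end
- lid2_knob (a point): centre of the brass ball knob (18 mm in diameter, on an 11 mm stem of 8 mm diameter, 10 mm behind the front edge) of the lid of compartment 2; it is 20 mm above the lid's top face, which is at 91.5 mm over the table when shut. Axes are the lid's: z out of its top face, y along the hinge
- lid2 (a joint): opening angle of the clear lid of compartment 2: 0 shut, grows as the front edge rises, stop at 1.92 rad (leaning back past upright). The lid (103 x 86 x 4 mm) is hinged along the rear (organiser's +x) top edge; seen from the knob's centre with the lid shut, the hinge line is 93 mm towards the organiser's +x and 24 mm lower. A stiff hinge holds it where it is left; about 1 N at the knob moves it
- comp3 (a point): centre of the inner floor of compartment 3, the third from the +y end
- lid3_knob (a point): centre of the brass ball knob (18 mm in diameter, on an 11 mm stem of 8 mm diameter, 10 mm behind the front edge) of the lid of compartment 3; it is 20 mm above the lid's top face, which is at 91.5 mm over the table when shut. Axes are the lid's: z out of its top face, y along the hinge
- lid3 (a joint): opening angle of the clear lid of compartment 3: 0 shut, grows as the front edge rises, stop at 1.92 rad (leaning back past upright). The lid (103 x 86 x 4 mm) is hinged along the rear (organiser's +x) top edge; seen from the knob's centre with the lid shut, the hinge line is 93 mm towards the organiser's +x and 24 mm lower. A stiff hinge holds it where it is left; about 1 N at the knob moves it
- comp4 (a point): centre of the inner floor of compartment 4, the last (-y end)
- lid4_knob (a point): centre of the brass ball knob (18 mm in diameter, on an 11 mm stem of 8 mm diameter, 10 mm behind the front edge) of the lid of compartment 4; it is 20 mm above the lid's top face, which is at 91.5 mm over the table when shut. Axes are the lid's: z out of its top face, y along the hinge
- lid4 (a joint): opening angle of the clear lid of compartment 4: 0 shut, grows as the front edge rises, stop at 1.92 rad (leaning back past upright). The lid (103 x 86 x 4 mm) is hinged along the rear (organiser's +x) top edge; seen from the knob's centre with the lid shut, the hinge line is 93 mm towards the organiser's +x and 24 mm lower. A stiff hinge holds it where it is left; about 1 N at the knob moves it
- rosewater: round green bottle with black cap, 42 mm in diameter, 76 mm tall, in another compartment; not wanted. Origin at the centre of its underside
- tin: aluminium tin with screw-top lid, 62 mm in diameter, 38 mm tall, in another compartment; not wanted. Origin at the centre of its underside
- jar: white cream jar with rose-coloured lid, 56 mm in diameter, 50 mm tall, in another compartment; not wanted. Origin at the centre of its underside
- tray: heart-shaped mirror tray lying loose on the table, brass base with a flat mirror-glass top 9 mm above the table, no raised rim; about 200 mm wide (its y) and 185 mm long (its x), point towards its -x. 0.75 kg. Origin at its underside, 12 mm nearer its point than tray_mid
- tray_mid (a point): middle of the mirror-glass top of the tray, on its surface (9 mm above the table); z up; at least 60 mm of mirror all round it
- holder: mint silicone brush holder, 78 mm in diameter and 85 mm tall, with three slim wooden makeup brushes standing in it to about 190 mm; bystander. Origin at the centre of its underside
- hairbrush: wooden hairbrush lying bristles down, 180 mm long (its y), 55 mm wide, 30 mm high; bystander. Origin on the table at the middle of its length
- lotion: rose-coloured lotion bottle, 52 mm in diameter, 110 mm tall; bystander. Origin at the centre of its underside

How it is judged:
By the outcome, as a careful person would: the job done as asked, in the order asked, and still so for the second after the job is handed in, with the robot touching nothing.
It also fails if it takes over 61 s, if anything falls off the work surface, if the arm or the gripper's body presses on something with over 40 N, if the wrist force passes 120 N, or if a joint passes its speed limit or range.

## Working session

There is one attempt and no reset: what is moved stays moved. The work goes in short steps, Python scripts to look and compute and a tool call to move; the robot and the scene stay as the last step left them, time stands still between calls to the robot, and variables do not carry over. Pictures are saved under pics/ and viewed, about 8 in all and at most 12, crops included, and the job is handed in when it is done.

Besides the shell and the picture viewer there is one more tool, called as a command line: name --argument value ..., lists and objects as JSON in quotes. move_arm: Moves the arm, as the interface text tells. Its arguments: {"type":"object","properties":{"moves":{"type":"array"},"grip_force":{"type":"number"}},"required":["moves"]}

```bash
mkdir -p pics; python3 - <<'E'
from station import r
import cv2
s=r.read_state();print({k:s[k] for k in('t','eef_pos','tcp_rot','opening','qpos')})
for n in("scene","top"):
    d=r.snapshot(n);cv2.imwrite(f"pics/{n}0.png",d["img"][:,:,::-1]);print(n,d["fovy"],d["cx"],d["cy"],d["R"],d["t"])
E
```

```text
{'t': 0.0, 'eef_pos': array([0.1867386 , 0.49055543, 0.40422965]), 'tcp_rot': array([ 0.69580587, -0.12801509,  0.12778163, -0.69508142]), 'opening': 0.08545080476328201, 'qpos': array([ 1.05175088e+00,  2.63508762e-01, -4.89443045e-02,  1.25941932e+00,
       -2.73544801e-05,  1.41550426e+00])}
scene 56.18227505933019 275.8464380344684 208.32899619408778 [[-0.58014201  0.81432771 -0.01748201]
 [ 0.58631586  0.40261124 -0.70294943]
 [-0.56539275 -0.41806047 -0.71102495]] [ 0.42247188 -0.23150346  1.42879045]
top 42.19444514331526 280.37097313396094 213.17046158813753 [[ 0.01558967 -0.99985044  0.00748729]
 [-0.99014213 -0.01647989 -0.13909343]
 [ 0.13919601 -0.00524506 -0.99025096]] [-0.08541924  0.59665921  1.53466967]
```

View pics/scene0.png

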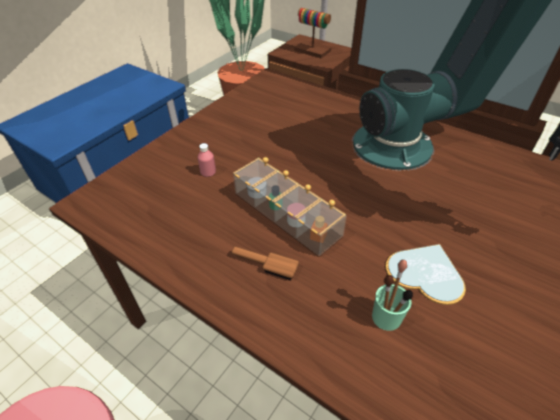

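View pics/top0.png

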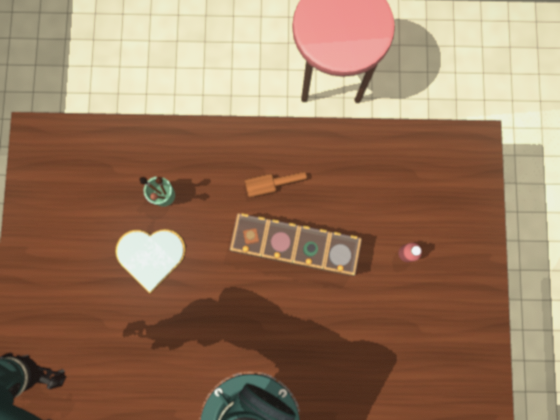

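The scene view shows the organiser around (290,205), with the amber bottle in the end compartment nearest the tray. In the top view the bottle is at about (250,236), which is compartment 1 (+y end). The tray is at about (150,258), and the knobs are on the robot side of the organiser.

```bash
cat > h.py <<'E'
import numpy as np,cv2
from station import r
from scipy.spatial.transform import Rotation as Ro
def cast(d,u,v,z):
    f=210/np.tan(np.radians(d["fovy"]/2)); R=np.array(d["R"]);t=np.array(d["t"])
    w=R.T@np.array([(u-d["cx"])/f,(v-d["cy"])/f,1]);c=-R.T@t
    return c+w*(z-c[2])/w[2]
def proj(d,X):
    f=210/np.tan(np.radians(d["fovy"]/2)); p=np.array(d["R"])@X+d["t"]
    return np.array([p[0]/p[2]*f+d["cx"],p[1]/p[2]*f+d["cy"]])
E
python3 - <<'E'
from h import *
d=r.snapshot("top");im=d["img"];hsv=cv2.cvtColor(im,cv2.COLOR_RGB2HSV)
m=((hsv[...,1]<70)&(hsv[...,2]>150)).astype(np.uint8);m[:220]=0;m[300:]=0;m[:,:100]=0;m[:,200:]=0
# tray incl. brass rim
x,y,w,h=cv2.boundingRect(m);print("tray glass px",x,y,w,h)
c=max(cv2.findContours(m,0,2)[0],key=cv2.contourArea)[:,0,:]
P=np.array([cast(d,u,v,.009)[:2] for u,v in c]);print("tray x",P[:,0].min(),P[:,0].max(),"y",P[:,1].min(),P[:,1].max(),P[P[:,0].argmin()],"centroid",cast(d,*[cv2.moments(m)[k]/cv2.moments(m)['m00'] for k in('m10','m01')],.009))
mk=cv2.inRange(hsv,(12,150,170),(32,255,255));mk[:240]=0;mk[275:]=0;mk[:,:225]=0;mk[:,370:]=0
n,l,st,ce=cv2.connectedComponentsWithStats(mk)
for i in range(1,n):
    if st[i,4]>4: print(st[i],ce[i],cast(d,*ce[i],.1115))
cv2.imwrite("pics/c1.png",cv2.resize(im[205:280,225:370,::-1],None,fx=5.5,fy=5.5,interpolation=2))
E
```

```text
tray glass px 117 231 66 60
tray x 0.37162597919837437 0.5441296193246599 y 0.20967506520540316 0.40023972732910085 [0.37162598 0.30373183] centroid [0.4710324  0.30397824 0.009     ]
[243 246   6   6  20] [245.6 248.4] [0.48908562 0.01836915 0.1115    ]
[275 253   5   5  21] [276.95238095 254.9047619 ] [ 0.47265238 -0.06786537  0.1115    ]
[306 259   6   5  21] [308.47619048 260.85714286] [ 0.45777394 -0.15434433  0.1115    ]
[338 266   5   5  18] [340.         267.88888889] [ 0.43999084 -0.24063681  0.1115    ]
```

View pics/c1.png

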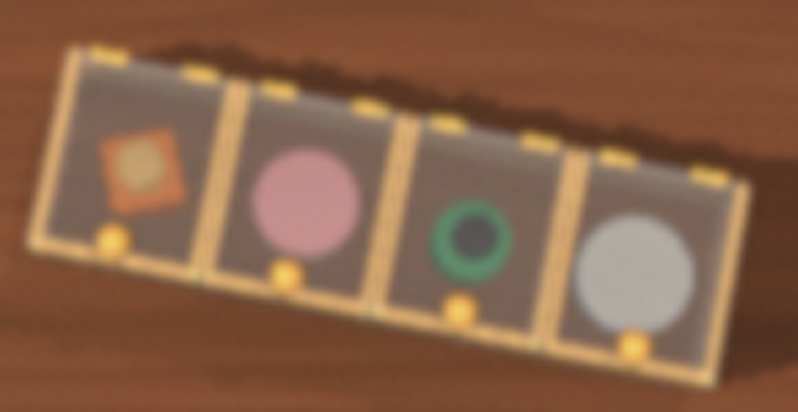

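```bash
python3 - <<'E'
from h import *
a=-np.arctan2(.0491,.2590);B=np.array([[np.cos(a),-np.sin(a),0],[np.sin(a),np.cos(a),0],[0,0,1]])
s=r.read_state();R=Ro.from_quat(s["tcp_rot"]).as_matrix();print("tool axes\n",R.round(3))
G=np.column_stack([B[:,0],[0,0,-1],B[:,1]])
for sg in(1,-1):
    T=G*[sg,1,sg];print("turn tool",Ro.from_matrix(R.T@T).as_rotvec())
d=r.snapshot("top");hsv=cv2.cvtColor(d["img"],cv2.COLOR_RGB2HSV)
cp=cast(d,250.45,235,.081);print("cap",cp)
sub=cv2.inRange(hsv,(3,110,110),(18,255,255));M=np.zeros_like(sub);M[226:246,241:261]=sub[226:246,241:261]
mm=cv2.moments(M);u=(mm['m10']/mm['m00'],mm['m01']/mm['m00']);print("body",mm['m00']/255,u,cast(d,*u,.045))
k=np.array([.4893,.0185,.1115]);print("comp1 expected",k+B@[.0415,0,0])
e=r.snapshot("scene");h2=cv2.cvtColor(e["img"],cv2.COLOR_RGB2HSV)
mk=cv2.inRange(h2,(12,140,150),(32,255,255));p=proj(e,k);print("knob1 proj scene",p)
n,l,st,ce=cv2.connectedComponentsWithStats(mk)
for i in range(1,n):
    if st[i,4]>4 and 230<ce[i][0]<350 and 150<ce[i][1]<250: print(st[i],ce[i])
for j in range(4): print(proj(e,k-B@[0,.088*j,0]))
print("to knob (world)",k-s["eef_pos"],"above grasp z",.1165+.155)
E
```

```text
tool axes
 [[ 0.935 -0.     0.356]
 [-0.356 -0.001  0.935]
 [-0.    -1.    -0.001]]
turn tool [ 0.00077947 -0.17646917 -0.00018613]
turn tool [2.76663761e-04 2.96512325e+00 1.15862015e-03]
cap [0.52920272 0.00743846 0.081     ]
body 219.0 (250.37899543378995, 236.06392694063928) [0.52969481 0.00934374 0.045     ]
comp1 expected [0.53007379 0.0107703  0.1115    ]
knob1 proj scene [331.89084665 202.58520658]
[263 157   6   6  25] [265.32 159.08]
[283 170   6   6  28] [285.60714286 172.42857143]
[305 184   7   7  30] [307.73333333 186.56666667]
[329 199   7   7  33] [331.72727273 201.84848485]
[312 229   5   5  15] [314.13333333 230.66666667]
[331.89084665 202.58520658]
[308.02424138 187.08306104]
[286.03287644 172.7989458 ]
[265.70409495 159.59473323]
to knob (world) [ 0.30251044 -0.47207361 -0.29285012] above grasp z 0.2715
```

move_arm --moves '[{"travel": [0,0,0],"delta_rot": [0,-0.0885,0],"claw": 4},{"travel": [0,0,0],"delta_rot": [0,-0.088,0],"claw": 4},{"travel": [2.2,0,-2.3],"delta_rot": [0,0,0],"claw": 4},{"travel": [2.2,0,-2.3],"delta_rot": [0,0,0],"claw": 4},{"travel": [2.2,0,-2.3],"delta_rot": [0,0,0],"claw": 4},{"travel": [2.2,0,-2.3],"delta_rot": [0,0,0],"claw": 4},{"travel": [2.2,0,-2.3],"delta_rot": [0,0,0],"claw": 4},{"travel": [2.2,0,-2.3],"delta_rot": [0,0,0],"claw": 4},{"travel": [2.2,0,-2.3],"delta_rot": [0,0,0],"claw": 4},{"travel": [2.2,0,-2.3],"delta_rot": [0,0,0],"claw": 4}]' --grip_force 20

```text
t: 1.08
eef_pos: [0.3259, 0.2757, 0.4047]
tcp_rot: [-0.704, 0.066, -0.066, 0.704]
ft_force: [0.5, -0.3, 0.7]
opening: 0.04
```

```bash
cat >> h.py <<'E'
a=-np.arctan2(.0491,.2590);B=np.array([[np.cos(a),-np.sin(a),0],[np.sin(a),np.cos(a),0],[0,0,1]])
K=np.array([.4893,.0185,.1115]);TR=np.array([.471,.304,.009]);BO=np.array([.5296,.0085,.005])
G=np.column_stack([B[:,0],[0,0,-1],B[:,1]])
def to(X):
    "tool travel (cm) to bring grasp point to X; residual turn; state"
    s=r.read_state();R=Ro.from_quat(s["tcp_rot"]).as_matrix()
    g=s["eef_pos"]+.155*R[:,1]
    print("t %.2f"%s["t"],"grasp",g.round(4),"travel cm",(100*R.T@(np.array(X)-g)).round(2),"turn",Ro.from_matrix(R.T@G).as_rotvec().round(4),"F",s["ft_force"].round(1),"open %.4f"%s["opening"])
E
python3 -c "
from h import *
to(K+[0,0,.1])"
```

```text
t 1.08 grasp [0.3259 0.2757 0.2497] travel cm [ 20.84   3.82 -22.23] turn [-0.0001  0.0003  0.0001] F [ 0.5 -0.3  0.7] open 0.0400
```

move_arm --moves '[{"travel": [2.3,0,-2.5],"delta_rot": [0,0,0],"claw": 4},{"travel": [2.3,0,-2.5],"delta_rot": [0,0,0],"claw": 4},{"travel": [2.3,0,-2.5],"delta_rot": [0,0,0],"claw": 4},{"travel": [2.3,0,-2.5],"delta_rot": [0,0,0],"claw": 4},{"travel": [2.3,0,-2.5],"delta_rot": [0,0,0],"claw": 4},{"travel": [2.3,1,-2.5],"delta_rot": [0,0,0],"claw": 4},{"travel": [2.3,1,-2.5],"delta_rot": [0,0,0],"claw": 4},{"travel": [2.3,1,-2.5],"delta_rot": [0,0,0],"claw": 4},{"travel": [2.4,0.8,-2.2],"delta_rot": [0,0,0],"claw": 4},{"travel": [0,0,0],"delta_rot": [0,0,0],"claw": 4}]'

```text
t: 1.92
eef_pos: [0.4909, 0.0165, 0.3649]
tcp_rot: [0.704, -0.068, 0.067, -0.704]
ft_force: [-0.9, 0.2, -1.5]
opening: 0.04
```

```bash
python3 -c "
from h import *
to(K+[0,0,.005])
d=r.snapshot('wrist');cv2.imwrite('pics/w1.png',d['img'][:,:,::-1]);print(proj(d,K),[proj(d,K-B@[0,.088*j,0]).round() for j in(1,2)])
hsv=cv2.cvtColor(d['img'],cv2.COLOR_RGB2HSV)
mk=cv2.inRange(hsv,(12,140,150),(32,255,255))
n,l,st,ce=cv2.connectedComponentsWithStats(mk)
for i in range(1,n):
    if st[i,4]>60: print(st[i],ce[i],cast(d,*ce[i],.1115))
"
```

```text
t 1.92 grasp [0.4907 0.0164 0.2099] travel cm [-0.17  9.34  0.19] turn [ 0.0009 -0.0035 -0.0008] F [-0.9  0.2 -1.5] open 0.0400
[285.46158445 214.38919791] [array([153., 215.]), array([ 20., 216.])]
[483  92  77 100 688] [506.5247093 161.8619186] [0.48131567 0.16186542 0.1115    ]
[ 253  199   56   53 1187] [281.34793597 223.71019377] [0.49527212 0.01456441 0.1115    ]
[  2 201  42  28 723] [ 20.26556017 214.30290456] [ 0.45575489 -0.15391178  0.1115    ]
[137 201  29  27 591] [151.26395939 213.93062606] [ 0.47204977 -0.06863353  0.1115    ]
[242 313  24   6 135] [253.73333333 315.56296296] [ 0.5621669  -0.01904223  0.1115    ]
[302 313  24   6 117] [313.58119658 315.07692308] [0.57009531 0.02403843 0.1115    ]
[ 22 314  24   5 111] [ 33.54054054 316.06306306] [ 0.53186159 -0.17758611  0.1115    ]
[ 82 314  24   6 121] [ 93.46280992 316.21487603] [ 0.54035087 -0.13449434  0.1115    ]
[132 314  26   5 120] [143.925 316.075] [ 0.54727893 -0.09813361  0.1115    ]
[ 223  328  108   64 3839] [281.35712425 362.11721803] [ 0.60733483 -0.00722253  0.1115    ]
```

View pics/w1.png

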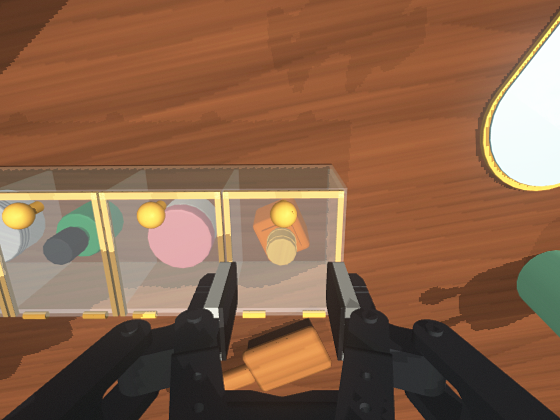

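The wrist view shows knob 1 at (284,214), which matches my projection, with the amber bottle below it in compartment 1. Next I lower onto the knob and grip it.

move_arm --moves '[{"travel": [-0.17,1.5,0.19],"delta_rot": [0,0,0],"claw": 4},{"travel": [0,2,0],"delta_rot": [0,0,0],"claw": 4},{"travel": [0,2,0],"delta_rot": [0,0,0],"claw": 4},{"travel": [0,2,0],"delta_rot": [0,0,0],"claw": 4},{"travel": [0,1.2,0],"delta_rot": [0,0,0],"claw": 4},{"travel": [0,0.5,0],"delta_rot": [0,0,0],"claw": 4},{"travel": [0,0,0],"delta_rot": [0,0,0],"claw": 1.5},{"travel": [0,0,0],"delta_rot": [0,0,0],"claw": 1.5},{"travel": [0,0,0],"delta_rot": [0,0,0],"claw": 1.5},{"travel": [0,0,0],"delta_rot": [0,0,0],"claw": 1.5}]'

```text
t: 2.8
eef_pos: [0.4864, 0.0209, 0.2754]
tcp_rot: [0.707, -0.067, 0.066, -0.701]
ft_force: [-9.2, -28.0, -0.2]
opening: 0.0162
```

```bash
python3 -c "
from h import *
to(K+[0,0,.005])
# arc increments from shut to 1.75 rad, tool x (org x) and y (down), cm
th=np.linspace(0,1.75,21);p0=np.arctan2(24,93);R=9.605
x=-R*np.cos(p0+th);z=R*np.sin(p0+th)
print(np.column_stack([np.diff(x),-np.diff(z)]).round(2).tolist())
"
```

```text
t 2.80 grasp [0.4861 0.0196 0.1204] travel cm [ 0.34  0.39 -0.05] turn [ 0.0083 -0.0017 -0.0006] F [ -9.2 -28.   -0.2] open 0.0162
[[0.25, -0.8], [0.31, -0.78], [0.38, -0.75], [0.45, -0.71], [0.51, -0.67], [0.56, -0.62], [0.62, -0.57], [0.66, -0.52], [0.71, -0.46], [0.74, -0.39], [0.77, -0.33], [0.8, -0.26], [0.82, -0.19], [0.83, -0.11], [0.84, -0.04], [0.84, 0.03], [0.83, 0.11], [0.82, 0.18], [0.8, 0.25], [0.78, 0.32]]
```

move_arm --moves '[{"travel": [0,0,0],"delta_rot": [0,0,0],"claw": 3.5},{"travel": [0,0,0],"delta_rot": [0,0,0],"claw": 3.5},{"travel": [0,0,0],"delta_rot": [0,0,0],"claw": 3.5},{"travel": [0.34,0,0],"delta_rot": [0,0,0],"claw": 3.5},{"travel": [0,0.3,0],"delta_rot": [0,0,0],"claw": 3.5},{"travel": [0,0,0],"delta_rot": [0,0,0],"claw": 3.5},{"travel": [0,0,0],"delta_rot": [0,0,0],"claw": 3.5},{"travel": [0,0,0],"delta_rot": [0,0,0],"claw": 3.5},{"travel": [0,0,0],"delta_rot": [0,0,0],"claw": 3.5},{"travel": [0,0,0],"delta_rot": [0,0,0],"claw": 3.5}]'

```text
t: 3.63
eef_pos: [0.4905, 0.0218, 0.2717]
tcp_rot: [-0.704, 0.066, -0.066, 0.704]
ft_force: [-0.6, -0.5, -0.2]
opening: 0.0349
```

```bash
python3 -c "
from h import *
to(K+[0,0,.005])
d=r.snapshot('wrist');cv2.imwrite('pics/w2.png',d['img'][:,:,::-1]);print(proj(d,K),[proj(d,K+[0,0,.005]-B@[0,.088*j,0]).round() for j in(1,2)])
"
```

```text
t 3.63 grasp [0.4905 0.0218 0.1167] travel cm [-0.06  0.02 -0.35] turn [-0.      0.     -0.0001] F [-0.6 -0.5 -0.2] open 0.0349
[275.10509524 293.15706246] [array([ 56., 300.]), array([-163.,  300.])]
```

View pics/w2.png

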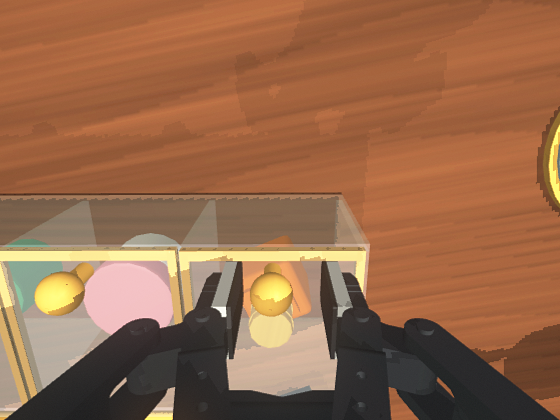

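The ball is at (272,294) and the finger gap is centred near column 281, so the gripper is about 3.5 mm too far towards +y. The lid is still shut. I correct that and grip again.

move_arm --moves '[{"travel": [-0.06,0,-0.38],"delta_rot": [0,0,0],"claw": 3.5},{"travel": [0,0,0],"delta_rot": [0,0,0],"claw": 3.5},{"travel": [0,0,0],"delta_rot": [0,0,0],"claw": 2.4},{"travel": [0,0,0],"delta_rot": [0,0,0],"claw": 1.6},{"travel": [0,0,0],"delta_rot": [0,0,0],"claw": 1.6},{"travel": [0,0,0],"delta_rot": [0,0,0],"claw": 1.6},{"travel": [0,0,0],"delta_rot": [0,0,0],"claw": 1.6},{"travel": [0,0,0],"delta_rot": [0,0,0],"claw": 1.6},{"travel": [0,0,0],"delta_rot": [0,0,0],"claw": 1.6},{"travel": [0,0,0],"delta_rot": [0,0,0],"claw": 1.6}]'

```text
t: 4.52
eef_pos: [0.4892, 0.018, 0.2716]
tcp_rot: [0.704, -0.066, 0.066, -0.704]
ft_force: [-1.8, -5.5, 0.6]
opening: 0.0161
```

move_arm --moves '[{"travel": [0.25,-0.8,0],"delta_rot": [0,0,0],"claw": 1.2},{"travel": [0.31,-0.78,0],"delta_rot": [0,0,0],"claw": 1.2},{"travel": [0.38,-0.75,0],"delta_rot": [0,0,0],"claw": 1.2},{"travel": [0.45,-0.71,0],"delta_rot": [0,0,0],"claw": 1.2},{"travel": [0.51,-0.67,0],"delta_rot": [0,0,0],"claw": 1.2},{"travel": [0.56,-0.62,0],"delta_rot": [0,0,0],"claw": 1.2},{"travel": [0.62,-0.57,0],"delta_rot": [0,0,0],"claw": 1.2},{"travel": [0.66,-0.52,0],"delta_rot": [0,0,0],"claw": 1.2},{"travel": [0.71,-0.46,0],"delta_rot": [0,0,0],"claw": 1.2},{"travel": [0.74,-0.39,0],"delta_rot": [0,0,0],"claw": 1.2}]'

```text
t: 5.35
eef_pos: [0.5404, 0.0084, 0.3345]
tcp_rot: [0.704, -0.066, 0.066, -0.704]
ft_force: [-0.9, -4.3, -2.2]
opening: 0.0163
```

move_arm --moves '[{"travel": [0.77,-0.33,0],"delta_rot": [0,0,0],"claw": 1.2},{"travel": [0.8,-0.26,0],"delta_rot": [0,0,0],"claw": 1.2},{"travel": [0.82,-0.19,0],"delta_rot": [0,0,0],"claw": 1.2},{"travel": [0.83,-0.11,0],"delta_rot": [0,0,0],"claw": 1.2},{"travel": [0.84,-0.04,0],"delta_rot": [0,0,0],"claw": 1.2},{"travel": [0.84,0.03,0],"delta_rot": [0,0,0],"claw": 1.2},{"travel": [0.83,0.11,0],"delta_rot": [0,0,0],"claw": 1.2},{"travel": [0.82,0.18,0],"delta_rot": [0,0,0],"claw": 1.2},{"travel": [0.8,0.25,0],"delta_rot": [0,0,0],"claw": 1.2},{"travel": [0.78,0.32,0],"delta_rot": [0,0,0],"claw": 1.2}]'

```text
t: 6.18
eef_pos: [0.6212, -0.0068, 0.3348]
tcp_rot: [-0.704, 0.066, -0.067, 0.704]
ft_force: [0.1, -2.8, 4.4]
opening: 0.0161
```

```bash
python3 -c "
from h import *
to(K)
d=r.snapshot('scene');cv2.imwrite('pics/s2.png',cv2.resize(d['img'][100:270,200:400,::-1],None,fx=3.5,fy=3.5))"
```

```text
t 6.18 grasp [ 0.6213 -0.0068  0.1798] travel cm [-13.45   6.82   0.03] turn [-0.0002  0.      0.0011] F [ 0.1 -2.8  4.4] open 0.0161
```

View pics/s2.png

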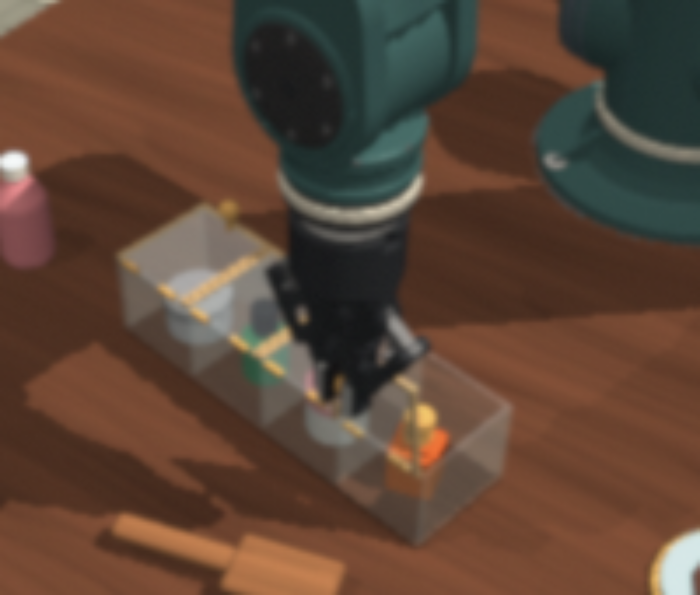

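The lid stands open, held at the knob, and the bottle is in clear view in compartment 1. I release the knob, rise and move over the bottle.

move_arm --moves '[{"travel": [0,0,0],"delta_rot": [0,0,0],"claw": 4},{"travel": [0,0,0],"delta_rot": [0,0,0],"claw": 4},{"travel": [0,0,0],"delta_rot": [0,0,0],"claw": 4},{"travel": [0,-1,0],"delta_rot": [0,0,0],"claw": 4},{"travel": [0,-3,0],"delta_rot": [0,0,0],"claw": 4},{"travel": [0,-3,0],"delta_rot": [0,0,0],"claw": 4},{"travel": [-3,0,0],"delta_rot": [0,0,0],"claw": 4},{"travel": [-3.3,0,-0.2],"delta_rot": [0,0,0],"claw": 4},{"travel": [-3,0,0],"delta_rot": [0,0,0],"claw": 4},{"travel": [0,0,0],"delta_rot": [0,0,0],"claw": 4}]'

```text
t: 7.07
eef_pos: [0.5238, 0.0098, 0.4063]
tcp_rot: [-0.704, 0.066, -0.066, 0.704]
ft_force: [0.6, -0.7, 1.1]
opening: 0.0398
```

```bash
python3 -c "
from h import *
for i in range(3): d=r.snapshot('wrist')
to([.5295,.0085,.075])
cv2.imwrite('pics/w3.png',d['img'][:,:,::-1]);print(proj(d,np.array([.5295,.0085,.081])))
"
```

```text
t 7.22 grasp [0.5286 0.0088 0.2508] travel cm [ 7.000e-02  1.758e+01 -1.000e-02] turn [-0.0002  0.0002  0.0015] F [ 0.9 -0.9  0. ] open 0.0399
[282.11619463 189.64209006]
```

View pics/w3.png

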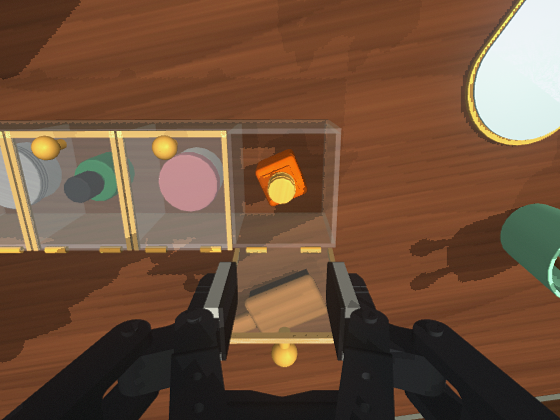

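The cap is at (282,190), matching my projection (282,190), and the lid leans back clear. I lower to the cap.

move_arm --moves '[{"travel": [0.07,2.5,0],"delta_rot": [0,0,0],"claw": 4},{"travel": [0,2.5,0],"delta_rot": [0,0,0],"claw": 4},{"travel": [0,2.5,0],"delta_rot": [0,0,0],"claw": 4},{"travel": [0,2.5,0],"delta_rot": [0,0,0],"claw": 4},{"travel": [0,2.5,0],"delta_rot": [0,0,0],"claw": 4},{"travel": [0,2,0],"delta_rot": [0,0,0],"claw": 4},{"travel": [0,1.5,0],"delta_rot": [0,0,0],"claw": 4},{"travel": [0,1,0],"delta_rot": [0,0,0],"claw": 4},{"travel": [0,0.55,0],"delta_rot": [0,0,0],"claw": 4},{"travel": [0,0,0],"delta_rot": [0,0,0],"claw": 4}]'

```text
t: 8.05
eef_pos: [0.5296, 0.0084, 0.2283]
tcp_rot: [-0.704, 0.067, -0.066, 0.704]
ft_force: [-0.2, 0.1, -0.5]
opening: 0.0395
```

move_arm --moves '[{"travel": [0,0,0],"delta_rot": [0,0,0],"claw": 3.4},{"travel": [0,0,0],"delta_rot": [0,0,0],"claw": 2.8},{"travel": [0,0,0],"delta_rot": [0,0,0],"claw": 2.4},{"travel": [0,0,0],"delta_rot": [0,0,0],"claw": 1.8},{"travel": [0,0,0],"delta_rot": [0,0,0],"claw": 1.8},{"travel": [0,0,0],"delta_rot": [0,0,0],"claw": 1.8},{"travel": [0,0,0],"delta_rot": [0,0,0],"claw": 1.8},{"travel": [0,0,0],"delta_rot": [0,0,0],"claw": 1.8},{"travel": [0,0,0],"delta_rot": [0,0,0],"claw": 1.8},{"travel": [0,0,0],"delta_rot": [0,0,0],"claw": 1.8}]' --grip_force 30

```text
t: 8.88
eef_pos: [0.5294, 0.0085, 0.2301]
tcp_rot: [0.704, -0.066, 0.067, -0.704]
ft_force: [-0.7, -0.3, 6.6]
opening: 0.0229
```

```bash
python3 -c "
from h import *
to([.5295,.0085,.075])"
```

```text
t 8.88 grasp [0.5296 0.0084 0.0751] travel cm [-0.02  0.01  0.01] turn [ 0.0001 -0.      0.0017] F [-0.7 -0.3  6.6] open 0.0229
```

move_arm --moves '[{"travel": [0,-0.5,0],"delta_rot": [0,0,0],"claw": 1.8},{"travel": [0,-1,0],"delta_rot": [0,0,0],"claw": 1.8},{"travel": [0,-1.5,0],"delta_rot": [0,0,0],"claw": 1.8},{"travel": [0,-2,0],"delta_rot": [0,0,0],"claw": 1.8},{"travel": [0,-2,0],"delta_rot": [0,0,0],"claw": 1.8},{"travel": [0,-2,0],"delta_rot": [0,0,0],"claw": 1.8},{"travel": [0,-2,0],"delta_rot": [0,0,0],"claw": 1.8},{"travel": [0,-1.5,0],"delta_rot": [0,0,0],"claw": 1.8},{"travel": [0,-0.5,0],"delta_rot": [0,0,0],"claw": 1.8},{"travel": [0,0,0],"delta_rot": [0,0,0],"claw": 1.8}]'

```text
t: 9.72
eef_pos: [0.5291, 0.0086, 0.3604]
tcp_rot: [0.704, -0.065, 0.067, -0.704]
ft_force: [0.4, -0.7, -1.1]
opening: 0.0228
```

```bash
python3 -c "
from h import *
d=r.snapshot('wrist')
to(TR+[0,0,.15])
cv2.imwrite('pics/w4.png',d['img'][:,:,::-1])
"
```

```text
t 9.77 grasp [0.529  0.0086 0.2043] travel cm [-11.2    4.52  27.94] turn [-0.0001  0.0001  0.0004] F [ 0.5  0.2 -1.3] open 0.0226
```

View pics/w4.png

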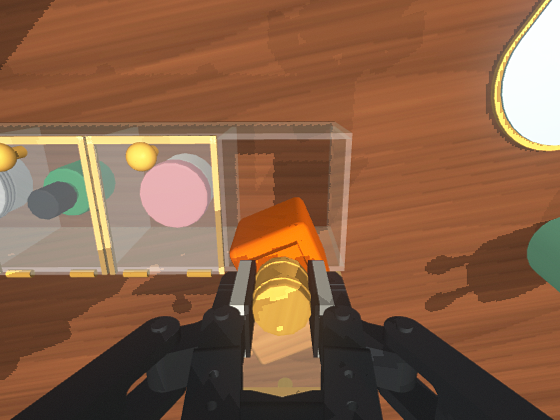

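The bottle hangs upright from its cap at (283,290) and clear of the organiser. I carry it to the tray.

move_arm --moves '[{"travel": [-0.6,0,1.5],"delta_rot": [0,0,0],"claw": 1.8},{"travel": [-1.0,0,2.5],"delta_rot": [0,0,0],"claw": 1.8},{"travel": [-1.3,0,3.2],"delta_rot": [0,0,0],"claw": 1.8},{"travel": [-1.4,0,3.5],"delta_rot": [0,0,0],"claw": 1.8},{"travel": [-1.4,0,3.5],"delta_rot": [0,0,0],"claw": 1.8},{"travel": [-1.4,0,3.5],"delta_rot": [0,0,0],"claw": 1.8},{"travel": [-1.3,0,3.5],"delta_rot": [0,0,0],"claw": 1.8},{"travel": [-1.2,0,3.0],"delta_rot": [0,0,0],"claw": 1.8},{"travel": [-1.0,0,2.2],"delta_rot": [0,0,0],"claw": 1.8},{"travel": [-0.6,0,1.5],"delta_rot": [0,0,0],"claw": 1.8}]'

```text
t: 10.6
eef_pos: [0.4698, 0.3057, 0.3578]
tcp_rot: [0.704, -0.066, 0.065, -0.704]
ft_force: [-0.1, -0.2, -1.3]
opening: 0.0228
```

```bash
python3 -c "
from h import *
for i in range(4):d=r.snapshot('wrist')
to(TR+[0,0,.072])
"
```

```text
t 10.80 grasp [0.4705 0.3034 0.2032] travel cm [ 0.06 12.22  0.09] turn [ 0.0012  0.0009 -0.0013] F [ 0.7 -0.  -1. ] open 0.0227
```

move_arm --moves '[{"travel": [0,1.5,0.1],"delta_rot": [0,0,0],"claw": 1.8},{"travel": [0,2,0],"delta_rot": [0,0,0],"claw": 1.8},{"travel": [0,2,0],"delta_rot": [0,0,0],"claw": 1.8},{"travel": [0,2,0],"delta_rot": [0,0,0],"claw": 1.8},{"travel": [0,2,0],"delta_rot": [0,0,0],"claw": 1.8},{"travel": [0,1.3,0],"delta_rot": [0,0,0],"claw": 1.8},{"travel": [0,0.8,0],"delta_rot": [0,0,0],"claw": 1.8},{"travel": [0,0.4,0],"delta_rot": [0,0,0],"claw": 1.8},{"travel": [0,0,0],"delta_rot": [0,0,0],"claw": 1.8},{"travel": [0,0,0],"delta_rot": [0,0,0],"claw": 1.8}]'

```text
t: 11.63
eef_pos: [0.4714, 0.3043, 0.2398]
tcp_rot: [-0.704, 0.066, -0.066, 0.704]
ft_force: [-0.1, 0.1, -0.9]
opening: 0.0229
```

move_arm --moves '[{"travel": [0,0.1,0],"delta_rot": [0,0,0],"claw": 1.8},{"travel": [0,0.05,0],"delta_rot": [0,0,0],"claw": 1.8},{"travel": [0,0.05,0],"delta_rot": [0,0,0],"claw": 1.8},{"travel": [0,0.05,0],"delta_rot": [0,0,0],"claw": 1.8},{"travel": [0,0.05,0],"delta_rot": [0,0,0],"claw": 1.8},{"travel": [0,0.0,0],"delta_rot": [0,0,0],"claw": 1.8},{"travel": [0,0,0],"delta_rot": [0,0,0],"claw": 1.8},{"travel": [0,0,0],"delta_rot": [0,0,0],"claw": 1.8},{"travel": [0,0,0],"delta_rot": [0,0,0],"claw": 1.8},{"travel": [0,0,0],"delta_rot": [0,0,0],"claw": 1.8}]'

```text
t: 12.47
eef_pos: [0.4711, 0.3046, 0.2363]
tcp_rot: [-0.704, 0.066, -0.066, 0.704]
ft_force: [0.2, -0.8, -2.1]
opening: 0.0227
```

```bash
python3 -c "
from h import *
to(TR+[0,0,.070])
d=r.snapshot('scene');cv2.imwrite('pics/s5.png',cv2.resize(d['img'][180:330,360:500,::-1],None,fx=4,fy=4))
"
```

```text
t 12.47 grasp [0.4712 0.3046 0.0813] travel cm [-0.    0.23 -0.06] turn [-0.0001  0.0001  0.    ] F [ 0.2 -0.8 -2.1] open 0.0227
```

View pics/s5.png

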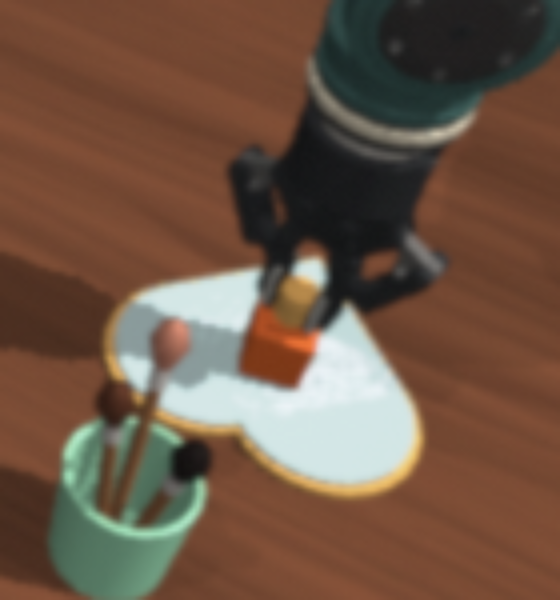

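The bottle is upright just above the middle of the tray, with no contact force yet, so I go down in half-millimetre steps.

move_arm --moves '[{"travel": [0,0.05,0],"delta_rot": [0,0,0],"claw": 1.8},{"travel": [0,0.05,0],"delta_rot": [0,0,0],"claw": 1.8},{"travel": [0,0.05,0],"delta_rot": [0,0,0],"claw": 1.8},{"travel": [0,0,0],"delta_rot": [0,0,0],"claw": 1.8},{"travel": [0,0,0],"delta_rot": [0,0,0],"claw": 1.8},{"travel": [0,0,0],"delta_rot": [0,0,0],"claw": 1.8},{"travel": [0,0,0],"delta_rot": [0,0,0],"claw": 1.8},{"travel": [0,0,0],"delta_rot": [0,0,0],"claw": 1.8},{"travel": [0,0,0],"delta_rot": [0,0,0],"claw": 1.8},{"travel": [0,0,0],"delta_rot": [0,0,0],"claw": 1.8}]'

```text
t: 13.35
eef_pos: [0.4711, 0.3045, 0.2348]
tcp_rot: [-0.704, 0.066, -0.066, 0.704]
ft_force: [-0.3, 0.2, -0.2]
opening: 0.0231
```

move_arm --moves '[{"travel": [0,0.05,0],"delta_rot": [0,0,0],"claw": 1.8},{"travel": [0,0,0],"delta_rot": [0,0,0],"claw": 1.8},{"travel": [0,0,0],"delta_rot": [0,0,0],"claw": 1.8},{"travel": [0,0,0],"delta_rot": [0,0,0],"claw": 1.8},{"travel": [0,0,0],"delta_rot": [0,0,0],"claw": 1.8},{"travel": [0,0,0],"delta_rot": [0,0,0],"claw": 1.8},{"travel": [0,0,0],"delta_rot": [0,0,0],"claw": 1.8},{"travel": [0,0,0],"delta_rot": [0,0,0],"claw": 1.8},{"travel": [0,0,0],"delta_rot": [0,0,0],"claw": 1.8},{"travel": [0,0,0],"delta_rot": [0,0,0],"claw": 1.8}]'

```text
t: 14.18
eef_pos: [0.4711, 0.3045, 0.2343]
tcp_rot: [0.704, -0.066, 0.066, -0.704]
ft_force: [-0.1, 0.2, -1.9]
opening: 0.0229
```

move_arm --moves '[{"travel": [0,0.05,0],"delta_rot": [0,0,0],"claw": 1.8},{"travel": [0,0,0],"delta_rot": [0,0,0],"claw": 1.8},{"travel": [0,0,0],"delta_rot": [0,0,0],"claw": 1.8},{"travel": [0,0,0],"delta_rot": [0,0,0],"claw": 1.8},{"travel": [0,0,0],"delta_rot": [0,0,0],"claw": 1.8},{"travel": [0,0,0],"delta_rot": [0,0,0],"claw": 1.8},{"travel": [0,0,0],"delta_rot": [0,0,0],"claw": 1.8},{"travel": [0,0,0],"delta_rot": [0,0,0],"claw": 1.8},{"travel": [0,0,0],"delta_rot": [0,0,0],"claw": 1.8},{"travel": [0,0,0],"delta_rot": [0,0,0],"claw": 1.8}]'

```text
t: 15.02
eef_pos: [0.4712, 0.3046, 0.2341]
tcp_rot: [-0.704, 0.066, -0.066, 0.704]
ft_force: [-1.5, -1.2, 6.4]
opening: 0.0227
```

move_arm --moves '[{"travel": [0,0.05,0],"delta_rot": [0,0,0],"claw": 1.8},{"travel": [0,0,0],"delta_rot": [0,0,0],"claw": 1.8},{"travel": [0,0,0],"delta_rot": [0,0,0],"claw": 1.8},{"travel": [0,0,0],"delta_rot": [0,0,0],"claw": 1.8},{"travel": [0,0,0],"delta_rot": [0,0,0],"claw": 1.8},{"travel": [0,0,0],"delta_rot": [0,0,0],"claw": 1.8},{"travel": [0,0,0],"delta_rot": [0,0,0],"claw": 1.8},{"travel": [0,0,0],"delta_rot": [0,0,0],"claw": 1.8},{"travel": [0,0,0],"delta_rot": [0,0,0],"claw": 1.8},{"travel": [0,0,0],"delta_rot": [0,0,0],"claw": 1.8}]'

```text
t: 15.85
eef_pos: [0.4712, 0.3046, 0.2341]
tcp_rot: [-0.704, 0.066, -0.066, 0.704]
ft_force: [-2.9, -2.1, 13.0]
opening: 0.023
```

The bottle is down. I relieve the pressure, open slowly and rise straight up.

move_arm --moves '[{"travel": [0,-0.07,0],"delta_rot": [0,0,0],"claw": 1.8},{"travel": [0,0,0],"delta_rot": [0,0,0],"claw": 2.3},{"travel": [0,0,0],"delta_rot": [0,0,0],"claw": 2.6},{"travel": [0,0,0],"delta_rot": [0,0,0],"claw": 3.2},{"travel": [0,0,0],"delta_rot": [0,0,0],"claw": 4},{"travel": [0,0,0],"delta_rot": [0,0,0],"claw": 4},{"travel": [0,0,0],"delta_rot": [0,0,0],"claw": 4},{"travel": [0,-1,0],"delta_rot": [0,0,0],"claw": 4},{"travel": [0,-2,0],"delta_rot": [0,0,0],"claw": 4},{"travel": [0,-3,0],"delta_rot": [0,0,0],"claw": 4}]'

```text
t: 16.68
eef_pos: [0.4706, 0.3042, 0.2936]
tcp_rot: [0.705, -0.067, 0.065, -0.703]
ft_force: [0.1, -0.1, -0.3]
opening: 0.0402
```

```bash
python3 -c "
from h import *
for i in range(3):d=r.snapshot('wrist')
kn=np.array([.6213,-.0068,.1798]);to(kn+[0,0,.07])
cv2.imwrite('pics/w6.png',d['img'][:,:,::-1])
"
```

```text
t 16.83 grasp [0.4722 0.3051 0.1414] travel cm [ 20.49 -10.84 -27.84] turn [-0.0023  0.0001  0.0033] F [0.8 0.4 0.2] open 0.0405
```

View pics/w6.png

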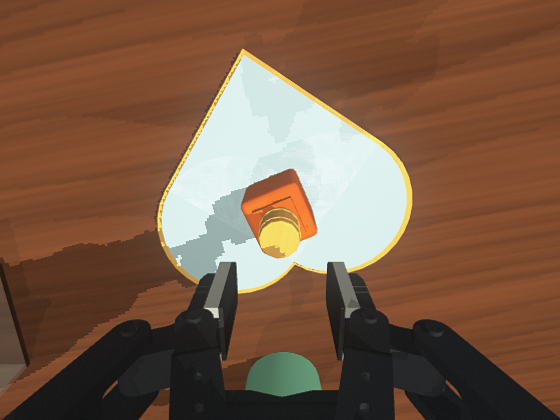

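The bottle stands upright in the middle of the heart, fingers clear. I return to above the knob of the open lid.

move_arm --moves '[{"travel": [0,-3.6,0],"delta_rot": [0,0,0],"claw": 4},{"travel": [0,-3.6,0],"delta_rot": [0,0,0],"claw": 4},{"travel": [0,-3.6,0],"delta_rot": [0,0,0],"claw": 4},{"travel": [0,0,-3.4],"delta_rot": [0,0,0],"claw": 4},{"travel": [1.5,0,-3.4],"delta_rot": [0,0,0],"claw": 4},{"travel": [2,0,-3],"delta_rot": [0,0,0],"claw": 4},{"travel": [2,0,-3],"delta_rot": [0,0,0],"claw": 4},{"travel": [2,0,-3],"delta_rot": [0,0,0],"claw": 4},{"travel": [2,0,-3],"delta_rot": [0,0,0],"claw": 4},{"travel": [2,0,-3],"delta_rot": [0,0,0],"claw": 4}]'

```text
t: 17.67
eef_pos: [0.5437, 0.0672, 0.4016]
tcp_rot: [-0.704, 0.066, -0.066, 0.704]
ft_force: [1.3, 1.1, -0.6]
opening: 0.0399
```

move_arm --moves '[{"travel": [3,0,-2],"delta_rot": [0,0,0],"claw": 4},{"travel": [3,0,-2],"delta_rot": [0,0,0],"claw": 4},{"travel": [2,0,-1.5],"delta_rot": [0,0,0],"claw": 4},{"travel": [1,0,-0.5],"delta_rot": [0,0,0],"claw": 4},{"travel": [0,0,0],"delta_rot": [0,0,0],"claw": 4},{"travel": [0,0,0],"delta_rot": [0,0,0],"claw": 4},{"travel": [0,0,0],"delta_rot": [0,0,0],"claw": 4},{"travel": [0,0,0],"delta_rot": [0,0,0],"claw": 4},{"travel": [0,0,0],"delta_rot": [0,0,0],"claw": 4},{"travel": [0,0,0],"delta_rot": [0,0,0],"claw": 4}]'

```text
t: 18.5
eef_pos: [0.6203, -0.0062, 0.4023]
tcp_rot: [-0.704, 0.066, -0.066, 0.704]
ft_force: [0.6, 0.8, 0.7]
opening: 0.04
```

```bash
python3 -c "
from h import *
d=r.snapshot('wrist')
kn=np.array([.6213,-.0068,.1798]);to(kn);
kb=kn-[0,0,.005]
hsv=cv2.cvtColor(d['img'],cv2.COLOR_RGB2HSV);mk=cv2.inRange(hsv,(12,140,150),(32,255,255))
n,l,st,ce=cv2.connectedComponentsWithStats(mk);print('proj',proj(d,kb))
for i in range(1,n):
    if st[i,4]>150: print(st[i],ce[i].round(1),cast(d,*ce[i],kb[2]).round(4))
"
```

```text
t 18.55 grasp [ 0.6205 -0.0063  0.2472] travel cm [ 0.09  6.74 -0.03] turn [-0.      0.0006  0.0003] F [0.3 0.1 0.2] open 0.0405
proj [282.04583276 233.40291521]
[  0   0  35  17 420] [13.8  7.7] [ 0.4795 -0.1134  0.1748]
[129   0  31  17 412] [144.7   7.5] [ 0.4914 -0.0505  0.1748]
[ 166  205  175   84 5191] [262.  241.7] [ 0.6244 -0.0196  0.1748]
```

move_arm --moves '[{"travel": [0.09,1.5,0],"delta_rot": [0,0,0],"claw": 4},{"travel": [0,2,0],"delta_rot": [0,0,0],"claw": 4},{"travel": [0,1.7,0],"delta_rot": [0,0,0],"claw": 4},{"travel": [0,1,0],"delta_rot": [0,0,0],"claw": 4},{"travel": [0,0.54,0],"delta_rot": [0,0,0],"claw": 4},{"travel": [0,0,0],"delta_rot": [0,0,0],"claw": 2.5},{"travel": [0,0,0],"delta_rot": [0,0,0],"claw": 1.2},{"travel": [0,0,0],"delta_rot": [0,0,0],"claw": 1.2},{"travel": [0,0,0],"delta_rot": [0,0,0],"claw": 1.2},{"travel": [0,0,0],"delta_rot": [0,0,0],"claw": 1.2}]' --grip_force 20

```text
t: 19.38
eef_pos: [0.6218, -0.007, 0.3352]
tcp_rot: [0.704, -0.066, 0.066, -0.704]
ft_force: [-0.5, -0.1, 0.5]
opening: 0.016
```

Knob gripped (opening 16 mm, as before). Now the arc in reverse.

move_arm --moves '[{"travel": [-0.78,-0.32,0],"delta_rot": [0,0,0],"claw": 1.2},{"travel": [-0.8,-0.25,0],"delta_rot": [0,0,0],"claw": 1.2},{"travel": [-0.82,-0.18,0],"delta_rot": [0,0,0],"claw": 1.2},{"travel": [-0.83,-0.11,0],"delta_rot": [0,0,0],"claw": 1.2},{"travel": [-0.84,-0.03,0],"delta_rot": [0,0,0],"claw": 1.2},{"travel": [-0.84,0.04,0],"delta_rot": [0,0,0],"claw": 1.2},{"travel": [-0.83,0.11,0],"delta_rot": [0,0,0],"claw": 1.2},{"travel": [-0.82,0.19,0],"delta_rot": [0,0,0],"claw": 1.2},{"travel": [-0.8,0.26,0],"delta_rot": [0,0,0],"claw": 1.2},{"travel": [-0.77,0.33,0],"delta_rot": [0,0,0],"claw": 1.2}]'

```text
t: 20.22
eef_pos: [0.5409, 0.0083, 0.3343]
tcp_rot: [0.704, -0.066, 0.066, -0.704]
ft_force: [0.8, -3.6, 0.2]
opening: 0.0159
```

move_arm --moves '[{"travel": [-0.74,0.39,0],"delta_rot": [0,0,0],"claw": 1.2},{"travel": [-0.71,0.46,0],"delta_rot": [0,0,0],"claw": 1.2},{"travel": [-0.66,0.52,0],"delta_rot": [0,0,0],"claw": 1.2},{"travel": [-0.62,0.57,0],"delta_rot": [0,0,0],"claw": 1.2},{"travel": [-0.56,0.62,0],"delta_rot": [0,0,0],"claw": 1.2},{"travel": [-0.51,0.67,0],"delta_rot": [0,0,0],"claw": 1.2},{"travel": [-0.45,0.71,0],"delta_rot": [0,0,0],"claw": 1.2},{"travel": [-0.38,0.75,0],"delta_rot": [0,0,0],"claw": 1.2},{"travel": [-0.31,0.78,0],"delta_rot": [0,0,0],"claw": 1.2},{"travel": [-0.25,0.7,0],"delta_rot": [0,0,0],"claw": 1.2}]'

```text
t: 21.05
eef_pos: [0.49, 0.0179, 0.2719]
tcp_rot: [0.704, -0.066, 0.066, -0.704]
ft_force: [0.7, -5.2, 1.1]
opening: 0.0161
```

```bash
python3 -c "
from h import *
for i in range(3):r.snapshot('wrist')
to(K+[0,0,.005])"
```

```text
t 21.20 grasp [0.4897 0.0178 0.1167] travel cm [-0.05  0.02  0.06] turn [ 0.0007 -0.     -0.0014] F [-1.9 -5.6 -0.3] open 0.0163
```

move_arm --moves '[{"travel": [0,0.05,0],"delta_rot": [0,0,0],"claw": 1.2},{"travel": [0,0.05,0],"delta_rot": [0,0,0],"claw": 1.2},{"travel": [0,0.05,0],"delta_rot": [0,0,0],"claw": 1.2},{"travel": [0,0,0],"delta_rot": [0,0,0],"claw": 1.2},{"travel": [0,0,0],"delta_rot": [0,0,0],"claw": 1.2},{"travel": [0,0,0],"delta_rot": [0,0,0],"claw": 1.2},{"travel": [0,0,0],"delta_rot": [0,0,0],"claw": 1.2},{"travel": [0,0,0],"delta_rot": [0,0,0],"claw": 1.2},{"travel": [0,0,0],"delta_rot": [0,0,0],"claw": 1.2},{"travel": [0,0,0],"delta_rot": [0,0,0],"claw": 1.2}]'

```text
t: 22.03
eef_pos: [0.4898, 0.0179, 0.2708]
tcp_rot: [0.704, -0.067, 0.066, -0.704]
ft_force: [-5.8, -5.4, 6.2]
opening: 0.0161
```

The upward force shows the lid on its stop. I release and rise clear.

move_arm --moves '[{"travel": [0,0,0],"delta_rot": [0,0,0],"claw": 2.5},{"travel": [0,0,0],"delta_rot": [0,0,0],"claw": 4},{"travel": [0,0,0],"delta_rot": [0,0,0],"claw": 4},{"travel": [0,0,0],"delta_rot": [0,0,0],"claw": 4},{"travel": [0,-1,0],"delta_rot": [0,0,0],"claw": 4},{"travel": [0,-3,0],"delta_rot": [0,0,0],"claw": 4},{"travel": [0,-3,0],"delta_rot": [0,0,0],"claw": 4},{"travel": [0,-3,0],"delta_rot": [0,0,0],"claw": 4},{"travel": [-2,-2,0],"delta_rot": [0,0,0],"claw": 4},{"travel": [-2,0,0],"delta_rot": [0,0,0],"claw": 4}]'

```text
t: 22.87
eef_pos: [0.4521, 0.0253, 0.3943]
tcp_rot: [-0.704, 0.064, -0.068, 0.704]
ft_force: [0.1, 0.5, 0.1]
opening: 0.0402
```

```bash
python3 -c "
from h import *
for i in range(3):d=r.snapshot('scene')
h2=cv2.cvtColor(d['img'],cv2.COLOR_RGB2HSV);mk=cv2.inRange(h2,(12,140,150),(32,255,255))
n,l,st,ce=cv2.connectedComponentsWithStats(mk)
for i in range(1,n):
    if st[i,4]>15 and 230<ce[i][0]<350 and 150<ce[i][1]<220: print(st[i],ce[i])
a=cv2.resize(d['img'][140:340,180:480,::-1],None,fx=2.6,fy=2.6);cv2.imwrite('pics/s7.png',a)
w=r.snapshot('wrist');print('wrist knob1 proj',proj(w,K));hw=cv2.cvtColor(w['img'],cv2.COLOR_RGB2HSV);mk=cv2.inRange(hw,(12,140,150),(32,255,255))
n,l,st,ce=cv2.connectedComponentsWithStats(mk)
for i in range(1,n):
    if st[i,4]>300: print(st[i],ce[i])
"
```

```text
[263 157   6   6  24] [265.375 159.25 ]
[283 170   6   4  22] [285.5        171.63636364]
[329 199   7   7  33] [331.72727273 201.84848485]
wrist knob1 proj [282.71931052 252.44885071]
[459  91  98 131 786] [484.65267176 182.66030534]
[ 39 238  33  27 499] [ 53.11823647 251.06412826]
[155 238  24  26 414] [166.17391304 251.44927536]
[270 238  23  26 410] [280.70243902 251.84634146]
[ 225  343   99   52 2807] [281.97862487 371.7687923 ]
```

View pics/s7.png

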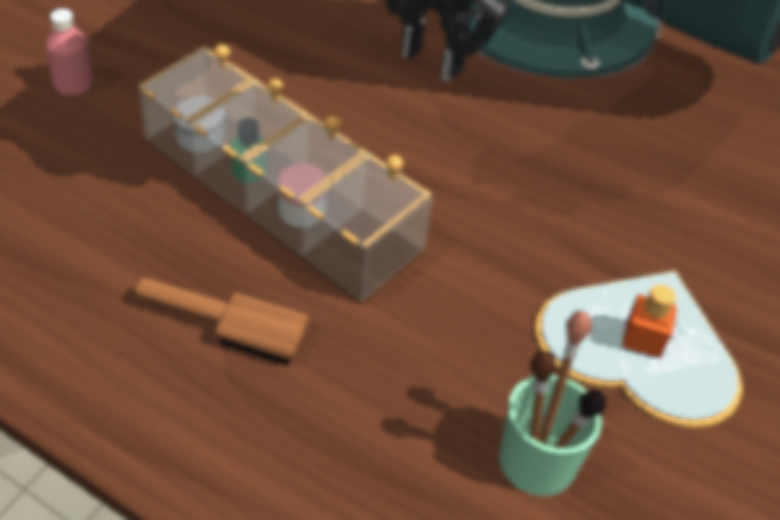

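Knob 1 is back at exactly its original pixel, (331.7, 201.8). The four lids are shut, the bottle stands upright on the tray, and the arm is clear.

```bash
python3 -c "
from h import *
d=r.snapshot('top');hsv=cv2.cvtColor(d['img'],cv2.COLOR_RGB2HSV)
m=cv2.inRange(hsv,(3,110,110),(35,255,255));m[:240]=0;m[275:]=0;m[:,:130]=0;m[:,170:]=0
n,l,st,ce=cv2.connectedComponentsWithStats(m)
for i in range(1,n):
    if st[i,4]>30: print('bottle',st[i],cast(d,*ce[i],.055))
s=r.read_state();print(s['t'],s['ft_force'],abs(s['qd']).max());r.finish_job()"
```

```text
bottle [139 248  17  14 190] [0.47154309 0.30109215 0.055     ]
23.1167 [0.34890947 0.7010905  0.16897553] 0.01493270323053837
the job is handed in; nothing more can be done
```

The amber bottle is on the heart-shaped tray and lid 1 is shut again. I handed the job in at 23.1 s.

I opened the lid of compartment 1 by its knob, lifted the bottle out by its cap and lowered it upright onto the mirror until it touched. It was pressed down with about 13 N at most before I let go. I then gripped the knob again, shut the lid against its stop and moved clear.

Last checks:
- **Bottle:** it stands upright. Its position measured (0.472, 0.301), against my estimate of (0.471, 0.304) for the tray's middle, so about 3 mm off.
- **Lid 1:** its knob is back at exactly its starting pixel, and the closing press read about 6 N upwards, as expected at the stop.
- **Other lids and items:** all look shut and unmoved in the last view. My knob check confirmed two of the three other lids there. It missed knob 2, which was in shadow, but the wrist view detected it and it looks shut in the picture.
- **First knob grip:** it was about 3.5 mm off-centre and gave a side force of about 28 N. I released, re-centred and gripped again, and nothing appeared to have moved.

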